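# Screw the clamp lamp's head round to light the notebooks

## Robot

A 7-joint arm with a two-finger parallel gripper is mounted at the origin on the work surface. World frame = base frame: x ahead of the robot, y to its left, z up, the work surface at z = 0. Lengths are in m, angles in rad, forces in N, time in s.
With the tool pointing down it reaches from about 0.375 to 0.925 m from the base axis. Payload 3.1 kg.
Tool frame: the origin (TCP) lies on the centre line of the jaws, within the pads' length; the fingertips stand manip.tips_ahead ahead of it and the grasp point (between the pads) lies 3 mm ahead of it (manip.tips_ahead is the distance from the TCP to the fingertips, in m); z points along the fingers, y is the line along which they close (so a half turn about z gives the same grasp; the last joint's range is limited). The gripper opens to 85 mm and grips with 20 to 120 N. Pads are 22 mm wide; open, the fingers measure 114 mm over their backs; the gripper's body (76 mm by 85 mm) begins 54 mm behind the grasp point. The pads swing forward as they close: fully open they stand 13 mm farther back than shut.
Start: joints at [-1.339, 0.383, 0.044, 1.598, -0.018, 1.161, -0.05], TCP at [0.21, 0.615, 0.253] pointing down, gripper open.
Joint ranges: [-2.61, 2.61], [-0.41, 2.15], [-1.48, 1.57], [0, 2.5], [-1.57, 4.71], [0.05, 1.97], [-2.85, 2.85]. Speed limits (rad/s): [2.79, 2.79, 3.14, 3.14, 3.14, 3.14, 3.14].

## Interface

Orientations are given as a rotation vector (axis times angle).
In Python, from rig import manip gives the robot as it stands.
- The arm moves only by the tool shift_gripper, called after "Call:" as name(argument=value, ...) on one line, values as JSON. Schema: {"type":"object","properties":{"steps":{"type":"array","items":{"type":"array","items":{"type":"array","items":{"type":"number"},"minItems":5,"maxItems":5},"minItems":1,"maxItems":8},"minItems":1,"maxItems":1},"only":{"type":"string"},"quiet":{"type":"boolean"},"lines":{"type":"string"}},"required":["steps"],"additionalProperties":false}. steps is a list that holds a single list of rows (three levels of brackets), with 1 to 8 rows, each of 5 numbers: dx, dy, dz in units of 50 mm, then a turn about the tool's z in units of 0.2 rad, then the opening from 0.0 (shut) to 1.0 (fully open); each row is the pose to reach, as a shift and turn from the pose commanded when the call began, along the tool's axes at that moment; what a row does not reach only later rows make up. A row lasts 1/10 s, in which the tool goes at most 0.05 m and 0.15 rad, less where a joint would pass 70% of its speed; a pose out of reach is approached as far as the arm can. The fingers move at their own pace and stop on an object; the grip force is fixed at half the most. Time passes only in rows, so rows that do not move let the fingers close. The tool returns the time, the measured TCP pose, the force, the opening and the grip force at its end. only (a regular expression) keeps the lines of the reply that match it, lines (a string "A,B") keeps lines A to B, and quiet returns only ok. Input that does not fit is refused with a message, and nothing moves.
- manip.read_state(): the state, without advancing time (a new reading comes with each control period).
- manip.grab_frame(name): name is "side" or "top"; returns a dict with "image" (480x640x3 uint8, red, green, blue), "fovy" (degrees; the focal length in pixels is half the picture's height over the tangent of half this angle, whatever the lens; pixels are square), "cx", "cy" (the principal point, pixels), "dist" ([k1, k2, p1, p2, k3] as OpenCV has them; the pictures are not rectified), "xyz" and "orientation" of the camera in the world. Camera axes: x right, y down, z forward; pixel columns grow to the right and rows downward; lengths in m; the calibration is good to about 2 mm. A picture is of the moment at which its call begins. There is no depth.
- manip.sign_off(): hands the job in; it is judged then, once.
The state is a dict: "time_s": time; "q": joint angles; "joint_velocities": joint speeds; "joint_torque": joint torques, N m; "ee_pos": TCP position; "eef_rot": TCP orientation; "wrist_force": force on the tool from outside, world axes, zero at the start; "ft_torque": the same for the moment, N m; "grip_width": opening from 0.0 (shut) to 1.0 (fully open); "finger_force": force on a finger pad.
Only numpy, scipy, OpenCV 4.12 (cv2) and the standard library are available. Lean on these libraries where they do the work, as an engineer would, in place of code of your own. Each camera call takes 0.05 s, during which the arm holds its last target. There are 200 camera calls.

## Task

The head of the clamp lamp has been left loose on its thread, facing away from the work. Holding it by the round hub and keeping off the shade, screw it further down (clockwise seen from above) and stop when the light faces squarely at the middle of the stacked notebooks, then press the button on top of the hub right down to switch the lamp on and let go. Leave the lamp aimed like that, and the other things on the desk where they are.

Things in the scene. Friction and masses are not known exactly. Their poses are not given: they have to be found in the camera images.
- lamp: brushed steel clamp lamp, fixed on the desk's right-hand edge; does not move. Origin: on the axis of its upright post, at desk-top height; z up, yaw always 0. Post 18 mm across with a flange 32 mm across, its top 185 mm above the desk; above it is the screw thread on which the head turns
- lamp_head (a joint): how far the head is screwed down (rad): grows as it turns clockwise seen from above; it sinks 4 mm a turn. Starts at 0.2 to 1.8; stops at -0.5 (top of the thread) and 7.5 (hard down). It faces the notebooks only at one value between 3.1 and 4.2, different each time, so 1.3 to 4 rad of turning. Stiff (0.15 N m): stays where it is left
- lamp_grip (a point): point on the axis of the head's hub, 40 mm above its underside, 20 mm below its top, about 232 mm above the desk: where to grip. Turns and sinks with the head: z up, x level, the way the light faces. Hub: upright fluted steel cylinder, 44 mm across, 60 mm high, grips from above at any yaw. A neck 12 mm thick leaves it along +x, its top 30 mm below this point
- lamp_shade: shade on the head: steel disc 120 mm across, 22 mm thick, with a white diffuser, joined to the hub by the neck; not to be touched. Origin: centre of its lit face, 105 mm out from the hub axis along lamp_grip's x, 55 mm below lamp_grip. It faces out along x and 45 degrees down; its upper edge is up to 148 mm from the axis and no higher than lamp_grip. Axes as lamp_grip's
- lamp_button (a joint): travel of the push button on top of the hub (m): 0 up, 0.005 fully down. A spring pushes it back: it takes 2.5 N to start and 5 N fully down
- button_top (a point): centre of the top face of the grey push button, 28 mm across, on the hub's axis, standing 8 mm above the hub's top
- notebook_low: lower notebook, 148 x 210 x 14 mm, brown card covers, loose on the desk. Origin: centre of its underside; x along the 148 mm side, y along the 210 mm side (wire spiral on the -x edge)
- notebook_top: upper notebook, same size, grey covers, lying crosswise on the lower one. Origin: centre of its underside; this point is the middle of the stack, which the light must face
- bowl: empty green ceramic bowl, 150 mm across and 60 mm high, loose; leave alone. Origin: centre of its underside
- pencil_case: translucent pencil case with clip-on lid, 204 x 84 x 38 mm, loose; leave alone. Origin: centre of its underside, x along its length
- protractor: black plastic half-round protractor, 150 mm long, 4 mm thick, loose, lying flat; leave alone. Origin: middle of it, on its underside; its straight edge lies 38 mm to -x

How it is judged:
On the way, in this order (a step that is already met when the one before it is completed fails the run):
1. the head is screwed round until the light faces the middle of the stack and stands still (x of notebook_top in the frame of lamp_grip above 0.15 m and y of notebook_top in the frame of lamp_grip between -0.03 and 0.03 m and value of joint lamp_head above 2.8 rad and velocity of joint lamp_head between -0.05 and 0.05 rad/s), for 0.2 s.
2. then the button is pressed right down (value of joint lamp_button above 0.004 m), for 0.05 s.
At the end, for the whole second after the job is handed in: The lamp head, screwed down clockwise from where it was and at rest, faces the notebooks: its light's level line passes within 30 mm of the middle of the upper notebook. The button has been pressed (at least 4 of its 5 mm) after that and is up again (all of step 1 and value of joint lamp_button below 0.0015 m); the robot touches nothing.
It fails at once if the shade or its neck is touched (over 2 N) (contact force between any of the fingers, the arm and lamp_shade above 2 N).
It fails at once if a notebook is moved more than 15 mm (distance of any of notebook_low, notebook_top from where it was at the start of the episode above 0.015 m).
It fails at once if the bowl, pencil case or protractor is moved more than 15 mm (distance of any of bowl, pencil_case, protractor from where it was at the start of the episode above 0.015 m).
It also fails if it takes over 58 s, if anything falls off the work surface, if the arm or the gripper's body presses on something with over 40 N, if the wrist force passes 120 N, or if a joint passes its speed limit or range.

## Working session

There is one attempt and no reset: what is moved stays moved. The work goes in short steps, Python scripts to look and compute and a tool call to move; the robot and the scene stay as the last step left them, time stands still between calls to the robot, and variables do not carry over. Pictures are saved under pics/ and viewed, at most 10 in all, crops included, and the job is handed in when it is done.

```bash
ls; mkdir -p pics; python3 - <<'E'
from rig import manip
import cv2
s=manip.read_state()
print({k:s[k] for k in('time_s','ee_pos','eef_rot','grip_width')}, manip.tips_ahead)
for n in('side','top'):
    f=manip.grab_frame(n); cv2.imwrite(f'pics/{n}0.png',f['image'][:,:,::-1])
    print(n,{k:v for k,v in f.items() if k!='image'})
E
```

```text
pics
rig.py
{'time_s': 0.0, 'ee_pos': array([0.21018821, 0.61410748, 0.25184786]), 'eef_rot': array([-0.51544906, -3.09868274,  0.00424623]), 'grip_width': 0.9994026888774744} 0.022
side {'fovy': 46.51155831484452, 'cx': 325.6187785398392, 'cy': 244.53633559058338, 'dist': array([-0.11535816,  0.        ,  0.        ,  0.        ,  0.        ]), 'xyz': array([ 0.02734776, -0.88656847,  0.99342449]), 'orientation': array([-2.18570479,  0.63463293, -0.28683845])}
top {'fovy': 52.93996202103716, 'cx': 318.4437166655135, 'cy': 240.10891820299165, 'dist': array([-0.12885498,  0.        ,  0.        ,  0.        ,  0.        ]), 'xyz': array([ 0.3111493 , -0.05989652,  1.40392409]), 'orientation': array([-2.11042712,  2.10737654, -0.17189693])}
```

View pics/side0.png

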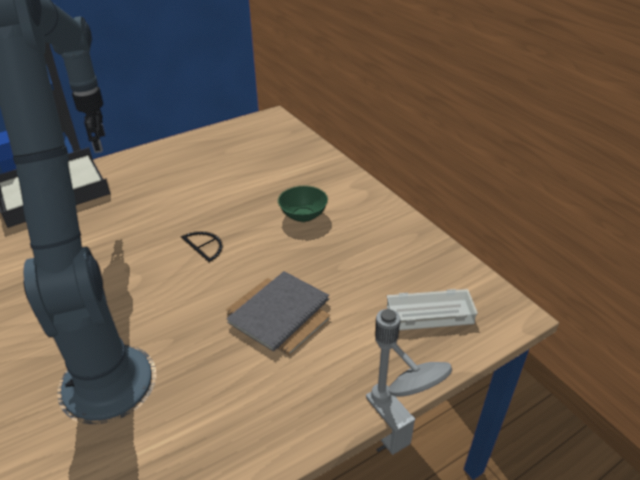

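View pics/top0.png

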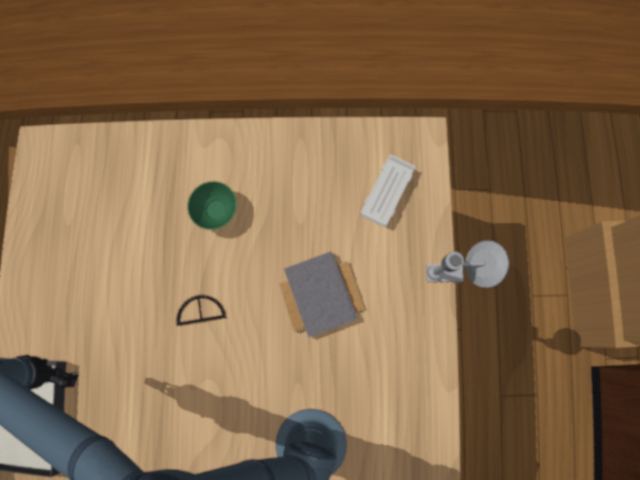

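The side view shows the button and hub at about (388,320), the shade at (420,378) and the grey notebook at (280,310). In the top view the hub is at (454,261), the shade at (487,263) and the grey notebook at (322,294). Next I enlarge the hub and mask the notebook.

```bash
python3 - <<'E'
import cv2,numpy as np
a=cv2.imread('pics/side0.png')[295:405,360:460]; b=cv2.imread('pics/top0.png')[225:305,420:520]
a=cv2.resize(a,None,fx=4,fy=4,interpolation=2); b=cv2.resize(b,None,fx=4,fy=4,interpolation=2)
c=np.zeros((440,800,3),np.uint8); c[:,:400]=a; c[:320,400:]=b
cv2.imwrite('pics/crop.png',c)
for n,r in(('side',(265,355,220,335)),('top',(245,345,275,370))):
    im=cv2.imread(f'pics/{n}0.png'); h=cv2.cvtColor(im,cv2.COLOR_BGR2HSV)
    m=np.zeros(im.shape[:2],np.uint8); y0,y1,x0,x1=r
    m[y0:y1,x0:x1]=((h[...,1]<60)&(h[...,2]<150))[y0:y1,x0:x1]*255
    m=cv2.morphologyEx(m,cv2.MORPH_OPEN,np.ones((3,3)))
    k=max(cv2.findContours(m,0,1)[0],key=cv2.contourArea)
    M=cv2.moments(k); print(n,cv2.contourArea(k),M['m10']/M['m00'],M['m01']/M['m00'],cv2.approxPolyDP(k,6,True)[:,0].tolist())
E
```

```text
side 4149.0 277.5892584558528 310.17586567044265 [[286, 272], [227, 317], [272, 350], [327, 300]]
top 3679.5 320.2645739910314 293.98989898989896 [[331, 252], [285, 268], [308, 336], [356, 319]]
```

View pics/crop.png

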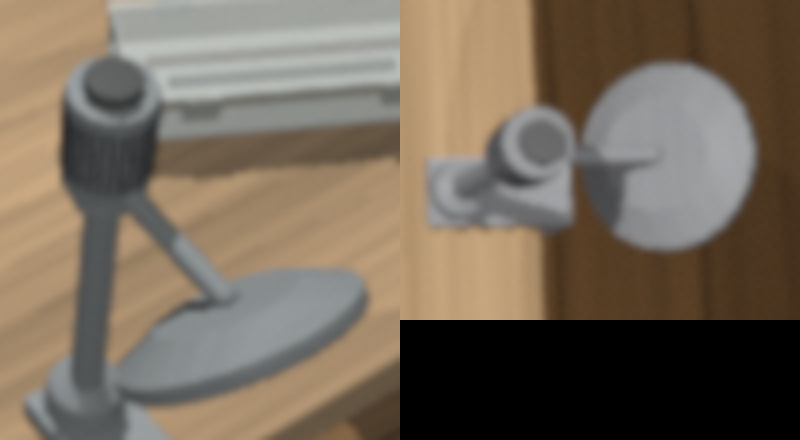

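The crop shows the button disc at side (388.2,315.2) and top (455.5,260.6). The neck meets the shade's back at side (418,369) and top (484.2,264.7), and the shade's middle is at top (487,264). Now I triangulate these points.

```bash
cat > geo.py <<'E'
import cv2,numpy as np
from scipy.spatial.transform import Rotation as R
from rig import manip
def cam(f): return {k:v for k,v in f.items() if k!='image'}
def ray(f,p):
    fl=240/np.tan(np.radians(f['fovy'])/2); K=np.array([[fl,0,f['cx']],[0,fl,f['cy']],[0,0,1]])
    u=cv2.undistortPoints(np.array([[p]],float),K,f['dist'])[0,0]
    d=R.from_rotvec(f['orientation']).apply([*u,1]); return f['xyz'],d/np.linalg.norm(d)
def tri(a,b):
    A=sum(np.eye(3)-np.outer(d,d) for _,d in(a,b)); c=sum((np.eye(3)-np.outer(d,d))@o for o,d in(a,b))
    X=np.linalg.solve(A,c); gap=[np.linalg.norm(np.cross(X-o,d)) for o,d in(a,b)]
    return X,sum(gap)
def plane(r,z): o,d=r; return o+d*(z-o[2])/d[2]
E
python3 - <<'E'
from geo import *
S,T=cam(manip.grab_frame('side')),cam(manip.grab_frame('top'))
np.set_printoptions(precision=4,suppress=True)
b,g=tri(ray(S,(388.2,315.2)),ray(T,(455.5,260.6))); print('button',b,g)
n,g=tri(ray(S,(418,369)),ray(T,(484.2,264.7))); print('neckend',n,g)
cs=[(286,272),(227,317),(272,350),(327,300)]; ct=[(331,252),(285,268),(308,336),(356,319)]
for s,t in zip(cs,ct): print('nb',*tri(ray(S,s),ray(T,t)))
import itertools
P=[plane(ray(T,t),.028) for t in ct]; Q=[plane(ray(S,t),.028) for t in cs]
for W in(P,Q): print(np.mean(W,0),[np.linalg.norm(W[i]-W[i-1]) for i in range(4)])
nb=(np.mean(P,0)+np.mean(Q,0))/2
a0=np.arctan2(*(n-b)[1::-1]); a1=np.arctan2(*(nb-b)[1::-1]); print('yaw now',a0,'want',a1,'cw turn',(a0-a1)%(2*np.pi), np.linalg.norm((n-b)[:2]))
st=manip.read_state(); r=R.from_rotvec(st['eef_rot']).as_matrix(); print(r, b-st['ee_pos'], st['ee_pos'],st['q'])
print('in tool axes', r.T@(b-st['ee_pos']))
E
```

```text
button [ 0.4821 -0.3581  0.26  ] 0.0024506285320044555
neckend [ 0.4822 -0.4481  0.2012] 0.007161148003951642
nb [ 0.484  -0.0455  0.1403] 0.07972017001537308
nb [ 0.4219  0.1004 -0.0779] 0.1748446023111031
nb [ 0.3464 -0.0073 -0.1101] 0.10174628875093718
nb [ 0.4036 -0.1537  0.1613] 0.13272322523791136
[ 0.4216 -0.0257  0.028 ] [np.float64(0.20458645321468014), np.float64(0.1406561028356097), np.float64(0.20478145490614982), np.float64(0.1436044763717796)]
[ 0.4203 -0.0317  0.028 ] [np.float64(0.14656272666709677), np.float64(0.20485534853152654), np.float64(0.15207316094051584), np.float64(0.1981117521040302)]
yaw now -1.5701599116677445 want 1.754529462737865 cw turn 2.958495932773977 0.0899757123326922
[[-0.9461  0.3238 -0.0005]
 [ 0.3238  0.9461 -0.0016]
 [-0.0001 -0.0016 -1.    ]] [ 0.2718 -0.9725  0.0076] [0.2103 0.6145 0.2524] [-1.3388  0.3835  0.0439  1.5989 -0.0179  1.1612 -0.0499]
in tool axes [-0.5721 -0.8321 -0.0062]
```
Button z 0.26 ok (expected 232+20+8=260). Corner pairing was wrong order for nb (fine); centre consistent within 6mm. Notebook at (0.421,-0.028).

The button top comes out at (0.482,-0.358,0.260), which matches the expected height. The notebook's middle is about (0.421,-0.028), and its sides measure about 0.147 x 0.203. The head needs roughly 2.96 rad clockwise. I'll travel round at a safe height.

The rows are not in the units I measure in: shifts go in units of 50 mm and turns go in units of 0.2 rad. I convert before sending: -0.344 m is -6.88, -0.172 m is -3.44.

Call:
shift_gripper(steps=[[[-0.86,-0.42,-0.24,0,1],[-1.72,-0.86,-0.5,0,1],[-2.6,-1.3,-0.74,0,1],[-3.44,-1.72,-1,0,1],[-4.3,-2.14,-1.24,0,1],[-5.16,-2.58,-1.5,0,1],[-6,-3,-1.74,0,1],[-6.88,-3.44,-2,0,1]]])

```text
time_s: 1.0
ee_pos: [0.4804, 0.3399, 0.3534]
eef_rot: [-0.515, -3.099, -0.0]
wrist_force: [0.9, 1.1, 0.2]
grip_width: 0.999
finger_force: 0.0
```

```bash
cat > where.py <<'E'
import sys
from geo import *
np.set_printoptions(precision=4,suppress=True)
st=manip.read_state(); r=R.from_rotvec(st['eef_rot']).as_matrix()
t=np.array(eval(sys.argv[1])); print(st['time_s'],st['ee_pos'],'q',st['q'],'tilt',r[:,2],'go',r.T@(t-st['ee_pos']),'F',st['wrist_force'],st['finger_force'],st['grip_width'])
E
python3 where.py 0.53,-0.03,0.35
```

```text
1.0 [0.4804 0.3399 0.3534] q [-0.9043  0.1963  0.2539  1.6372 -0.051   1.3147  0.5993] tilt [-0.0003  0.0002 -1.    ] go [-0.1666 -0.334   0.0033] F [0.9277 1.1013 0.2086] 0.0 0.9985645541850473
```

Call:
shift_gripper(steps=[[[-0.42,-0.84,0,0,1],[-0.84,-1.68,0,0,1],[-1.26,-2.52,0,0,1],[-1.68,-3.36,0,0,1],[-2.1,-4.2,0,0,1],[-2.52,-5.04,0,0,1],[-2.94,-5.88,0,0,1],[-3.34,-6.68,0,0,1]]])

```text
time_s: 1.8
ee_pos: [0.5292, -0.0309, 0.3531]
eef_rot: [0.516, 3.099, 0.001]
wrist_force: [0.2, 0.1, -0.2]
grip_width: 1.0
finger_force: 0.0
```

```bash
python3 where.py 0.482,-0.358,0.35
```

```text
1.8 [ 0.5292 -0.0309  0.3531] q [-0.5274  0.073   0.54    1.7814 -0.0393  1.2974  1.2625] tilt [ 0.0003  0.0003 -1.    ] go [-0.0614 -0.3247  0.003 ] F [ 0.1815  0.0708 -0.241 ] 0.0 1.0001172571791943
```

To row units: -0.3247 m is -6.494, -0.276 m is -5.52.

Call:
shift_gripper(steps=[[[-0.18,-0.92,0,0,1],[-0.36,-1.84,0,0,1],[-0.54,-2.76,0,0,1],[-0.7,-3.68,0,0,1],[-0.88,-4.6,0,0,1],[-1.06,-5.52,0,0,1],[-1.228,-6.494,0,0,1],[-1.228,-6.494,0,0,1]]])

```text
time_s: 2.6
ee_pos: [0.477, -0.3648, 0.3534]
eef_rot: [-0.538, -3.094, 0.011]
wrist_force: [-0.5, -0.8, 0.7]
grip_width: 0.997
finger_force: 0.0
```

```bash
python3 where.py 0.482,-0.358,0.232
python3 - <<'E'
from geo import *
a=manip.grab_frame('side')['image'][215:365,310:470]; b=manip.grab_frame('top')['image'][200:320,400:530]
c=np.zeros((600,800,3),np.uint8); p=cv2.resize(a,(400,375)); q=cv2.resize(b,(400,369)); c[:375,:400]=p; c[:369,400:]=q
cv2.imwrite('pics/above.png',c[:380,:,::-1])
E
```

```text
2.6 [ 0.477  -0.3648  0.3534] q [-0.0756  0.2706  0.8     1.6295 -0.1922  1.3235  1.9796] tilt [-0.0027 -0.0065 -1.    ] go [-0.0024  0.0089  0.1213] F [-0.4966 -0.824   0.742 ] 0.0 0.9973297545298729
```

View pics/above.png

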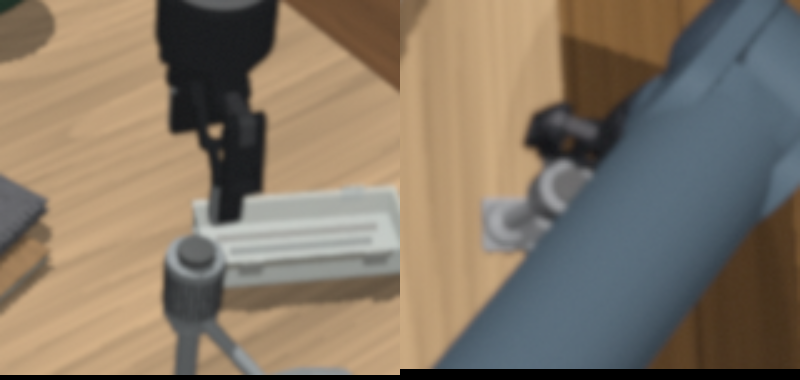

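The arm hangs above the hub: the open fingers are seen side-on, and the button is at about (197,250) in the left crop. I align first, then descend.

```bash
python3 where.py 0.482,-0.358,0.236
```

```text
2.7 [ 0.4811 -0.3575  0.3528] q [-0.0813  0.2685  0.7925  1.6311 -0.1953  1.3248  1.9776] tilt [-0.0009 -0.0002 -1.    ] go [-0.0011 -0.0001  0.1168] F [ 0.2492  0.822  -0.4331] 0.0 1.0031238227970043
```

Call:
shift_gripper(steps=[[[0,0,0.4,0,1],[0,0,0.8,0,1],[0,0,0.8,0,1]]])

```text
time_s: 3.0
ee_pos: [0.4824, -0.3516, 0.3097]
eef_rot: [-0.508, -3.094, -0.006]
wrist_force: [-0.7, -0.4, -0.3]
grip_width: 1.0
finger_force: 0.0
```

```bash
python3 where.py 0.482,-0.358,0.236
```

```text
3.0 [ 0.4824 -0.3516  0.3097] q [-0.0747  0.2986  0.7771  1.6895 -0.2197  1.2504  1.9967] tilt [-0.005   0.0048 -1.    ] go [-0.0021 -0.0064  0.0737] F [-0.6609 -0.4487 -0.2638] 0.0 0.9996972052139409
```

Call:
shift_gripper(steps=[[[0,0,0,0,1],[0,0,0,0,1],[0,0,0,0,1]]])

```text
time_s: 3.3
ee_pos: [0.4833, -0.3557, 0.3144]
eef_rot: [0.514, 3.097, -0.001]
wrist_force: [0.4, 0.5, -0.1]
grip_width: 0.996
finger_force: 0.0
```

```bash
python3 where.py 0.482,-0.358,0.236
```

```text
3.3 [ 0.4833 -0.3557  0.3144] q [-0.0734  0.2962  0.7812  1.6828 -0.219   1.2504  1.997 ] tilt [ 0.0022 -0.0009 -1.    ] go [ 0.0007 -0.0026  0.0784] F [ 0.3519  0.4658 -0.1498] 0.0 0.9959014458489811
```

To row units: 0.076 m is 1.52, -0.001 m is -0.02.

Call:
shift_gripper(steps=[[[0,-0.02,0.4,0,1],[0,-0.02,0.8,0,1],[0,-0.02,1.2,0,1],[0,-0.02,1.52,0,1],[0,-0.02,1.52,0,1],[0,-0.02,1.52,0,1]]])

```text
time_s: 3.9
ee_pos: [0.4824, -0.3569, 0.2375]
eef_rot: [0.516, 3.099, -0.001]
wrist_force: [0.4, -0.9, -0.4]
grip_width: 1.003
finger_force: 0.0
```

```bash
python3 where.py 0.482,-0.358,0.236
```

```text
3.9 [ 0.4824 -0.3569  0.2375] q [-0.0389  0.3724  0.7521  1.767  -0.2807  1.1123  2.0457] tilt [ 0.0003 -0.0005 -1.    ] go [-0.     -0.0011  0.0015] F [ 0.3632 -0.915  -0.3924] 0.0 1.00319671033332
```

Call:
shift_gripper(steps=[[[0,0,0,0,0],[0,0,0,0,0],[0,0,0,0,0],[0,0,0,0,0],[0,0,0,0,0],[0,0,0,0,0],[0,0,0,0,0],[0,0,0,0,0]]])

```text
time_s: 4.7
ee_pos: [0.4831, -0.3557, 0.2385]
eef_rot: [0.515, 3.098, 0.004]
wrist_force: [-0.6, 3.0, 5.6]
grip_width: 0.495
finger_force: 60.6
```

```bash
python3 where.py 0.482,-0.358,0.236
```

```text
4.7 [ 0.4831 -0.3557  0.2385] q [-0.0396  0.3709  0.7516  1.7661 -0.2825  1.1147  2.0456] tilt [ 0.002   0.0021 -1.    ] go [ 0.0003 -0.0026  0.0025] F [-0.6282  3.0234  5.5833] 60.591235756874084 0.49450575414496767
```

Gripped: the opening is 42 mm and the force 60 N. I turn clockwise, sinking with the thread.

To row units: 0.0005 m is 0.01, 0.0004 m is 0.008, 0.8 rad is 4.

Call:
shift_gripper(steps=[[[0,0,0.002,0.5,0],[0,0,0.002,1,0],[0,0,0.004,1.5,0],[0,0,0.006,2,0],[0,0,0.006,2.5,0],[0,0,0.008,3,0],[0,0,0.008,3.5,0],[0,0,0.01,4,0]]])

```text
time_s: 5.5
ee_pos: [0.4841, -0.3547, 0.2381]
eef_rot: [1.683, 2.652, 0.006]
wrist_force: [-0.7, 4.8, 6.2]
grip_width: 0.502
finger_force: 60.8
```

```bash
python3 where.py 0.482,-0.358,0.236
python3 - <<'E'
from geo import *
a=manip.grab_frame('side')['image'][265:415,310:470]; b=manip.grab_frame('top')['image'][200:350,400:560]
cv2.imwrite('pics/turn1.png',cv2.resize(np.hstack([a,b]),(800,375))[:,:,::-1])
E
```

```text
5.5 [ 0.4841 -0.3547  0.2381] q [-0.1613  0.4239  0.9211  1.7706 -0.3745  1.1329  1.3201] tilt [ 0.0025  0.0031 -1.    ] go [-0.0021 -0.0033  0.002 ] F [-0.7071  4.8198  6.2464] 60.80196261405945 0.5021832314011926
```

View pics/turn1.png

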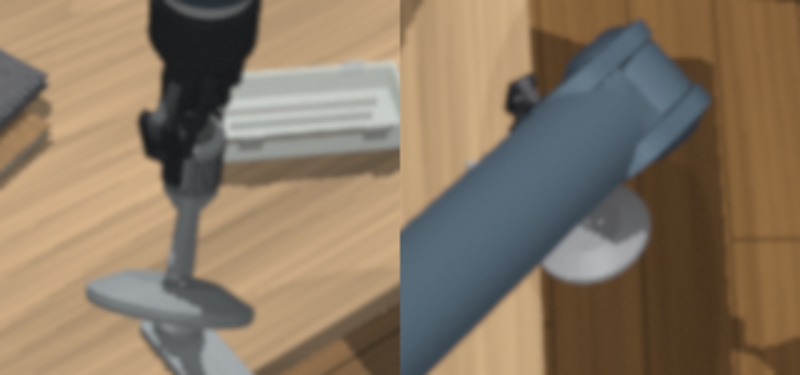

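The head follows the hand: the shade has swung to (170,300) in the left crop. I keep turning.

To row units: 0.0005 m is 0.01, 0.0004 m is 0.008, 0.8 rad is 4.

Call:
shift_gripper(steps=[[[0,0,0.002,0.5,0],[0,0,0.002,1,0],[0,0,0.004,1.5,0],[0,0,0.006,2,0],[0,0,0.006,2.5,0],[0,0,0.008,3,0],[0,0,0.008,3.5,0],[0,0,0.01,4,0]]])

```text
time_s: 6.4
ee_pos: [0.4853, -0.3547, 0.2376]
eef_rot: [2.582, 1.789, 0.008]
wrist_force: [1.6, 3.8, 4.3]
grip_width: 0.503
finger_force: 60.8
```

```bash
python3 where.py 0.482,-0.358,0.236
```

```text
6.4 [ 0.4853 -0.3547  0.2376] q [-0.2744  0.5116  1.1041  1.7739 -0.5007  1.1679  0.6241] tilt [ 0.0044  0.0024 -1.    ] go [-0.0043 -0.0019  0.0015] F [1.5781 3.8408 4.2917] 60.789703130722046 0.5031813745395998
```

Call:
shift_gripper(steps=[[[0,0,0.002,0.5,0],[0,0,0.002,1,0],[0,0,0.004,1.5,0],[0,0,0.006,2,0],[0,0,0.006,2.5,0],[0,0,0.008,3,0],[0,0,0.008,3.5,0],[0,0,0.01,4,0]]])

```text
time_s: 7.2
ee_pos: [0.4863, -0.3556, 0.2371]
eef_rot: [3.073, 0.643, 0.009]
wrist_force: [3.9, 2.8, 3.4]
grip_width: 0.505
finger_force: 60.6
```

```bash
python3 where.py 0.482,-0.358,0.236
python3 - <<'E'
from geo import *
a=manip.grab_frame('side')['image'][240:390,310:470]; b=manip.grab_frame('top')['image'][200:350,370:530]
cv2.imwrite('pics/turn2.png',cv2.resize(np.hstack([a,b]),(800,375))[:,:,::-1])
E
```

```text
7.2 [ 0.4863 -0.3556  0.2371] q [-0.3567  0.6404  1.2817  1.7757 -0.6572  1.2316 -0.0507] tilt [ 0.0059 -0.0004 -1.    ] go [-0.0049  0.0005  0.0011] F [3.9029 2.8188 3.4013] 60.63609838485718 0.5046298105580407
```

View pics/turn2.png

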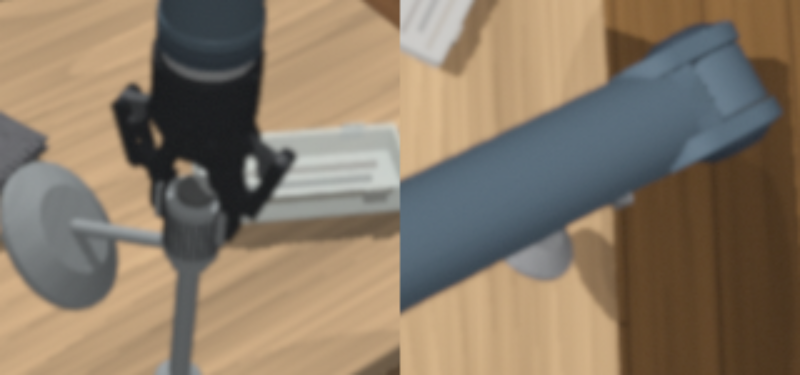

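The shade now points towards the robot. In the left crop the neck runs from the hub at (165,238) to the shade's back at (75,225). I check the remaining angle by casting the neck's end onto its measured height.

```bash
python3 - <<'E'
from geo import *
S=cam(manip.grab_frame('side'))
b=np.array([.4821,-.3581]); nb=np.array([.421,-.0287]); w=np.arctan2(*(nb-b)[::-1])
for z in(.194,.2,.206):
    n=plane(ray(S,(310+75*.4,240+226*.4)),z)[:2]; a=np.arctan2(*(n-b)[::-1]); print(z,n,np.linalg.norm(n-b),a,'remaining',(a-w)%(2*np.pi))
E
```

```text
0.194 [ 0.42351597 -0.29293286] 0.08762901712617023 2.303048184289701 remaining 0.5488475396483112
0.2 [ 0.42054257 -0.29738833] 0.08645937627081125 2.363111550251425 remaining 0.6089109056100352
0.206 [ 0.41756917 -0.3018438 ] 0.08560950611310585 2.4245935662275526 remaining 0.670392921586163
```

To row units: 0.0004 m is 0.008, 0.0003 m is 0.006, 0.57 rad is 2.85.

Call:
shift_gripper(steps=[[[0,0,0.002,0.5,0],[0,0,0.002,1,0],[0,0,0.004,1.5,0],[0,0,0.006,2,0],[0,0,0.006,2.5,0],[0,0,0.008,2.85,0],[0,0,0.008,2.85,0],[0,0,0.008,2.85,0]]])

```text
time_s: 8.15
ee_pos: [0.4863, -0.3565, 0.2367]
eef_rot: [3.13, -0.241, 0.01]
wrist_force: [6.0, 1.6, 3.9]
grip_width: 0.5
finger_force: 61.4
```

```bash
python3 where.py 0.482,-0.358,0.236
```

```text
8.15 [ 0.4863 -0.3565  0.2367] q [-0.3883  0.7478  1.3925  1.7764 -0.7728  1.2952 -0.5284] tilt [ 0.0061 -0.0024 -1.    ] go [-0.004   0.0021  0.0007] F [5.9959 1.6462 3.915 ] 61.420780420303345 0.5004992182403695
```

Call:
shift_gripper(steps=[[[0,0,0,0,1],[0,0,0,0,1],[0,0,0,0,1],[0,0,0,0,1],[0,0,0,0,1]]])

```text
time_s: 8.65
ee_pos: [0.4816, -0.3568, 0.235]
eef_rot: [-3.131, 0.249, 0.001]
wrist_force: [0.7, 1.0, 0.6]
grip_width: 1.0
finger_force: 0.0
```

Call:
shift_gripper(steps=[[[0,0,-0.8,0,1],[0,0,-1.6,0,1],[0,0,-2,0,1],[0,0,-2,0,1],[0,0,-2,0,1]]])

```text
time_s: 9.15
ee_pos: [0.482, -0.3564, 0.3347]
eef_rot: [-3.131, 0.248, -0.0]
wrist_force: [0.1, 0.7, -0.5]
grip_width: 0.998
finger_force: 0.0
```

```bash
python3 where.py 0.482,-0.358,0.35
python3 - <<'E'
from geo import *
a=manip.grab_frame('side')['image'][190:390,230:470]; b=manip.grab_frame('top')['image'][160:360,280:520]
cv2.imwrite('pics/turn3.png',cv2.resize(np.hstack([a,b]),(800,333),interpolation=2)[:,:,::-1])
E
```

```text
9.15 [ 0.482  -0.3564  0.3347] q [-0.431   0.6666  1.4926  1.667  -0.6708  1.4477 -0.5907] tilt [ 0.0001  0.0009 -1.    ] go [ 0.0002  0.0016 -0.0153] F [ 0.0837  0.677  -0.5149] 0.0 0.9982102753824548
```

View pics/turn3.png

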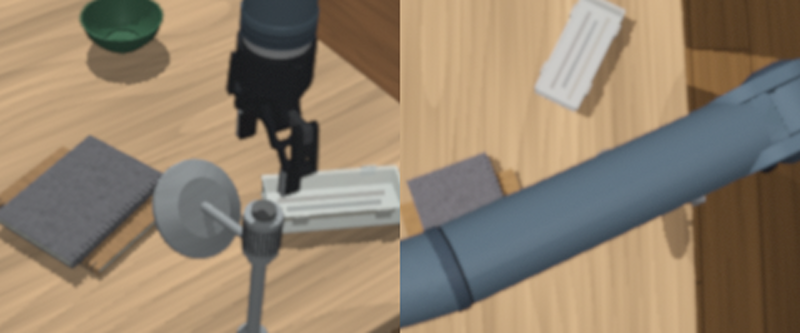

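In the left crop the shade has swung towards the notebooks. The forearm hides it in the top view, so I move aside and unwind the wrist before measuring.

To row units: -0.309 m is -6.18, -0.08 m is -1.6, -0.6 rad is -3.

Call:
shift_gripper(steps=[[[0.08,-0.8,-0.2,-0.6,1],[0.16,-1.6,-0.4,-1.2,1],[0.24,-2.4,-0.6,-1.8,1],[0.32,-3.2,-0.6,-2.4,1],[0.4,-4,-0.6,-3,1],[0.48,-4.8,-0.6,-3.6,1],[0.56,-5.6,-0.6,-4.2,1],[0.64,-6.18,-0.6,-4.8,1]]])

```text
time_s: 10.05
ee_pos: [0.5624, -0.0521, 0.3631]
eef_rot: [-2.885, -1.238, 0.004]
wrist_force: [-0.0, 0.9, 1.0]
grip_width: 0.999
finger_force: 0.0
```

```bash
python3 where.py 0.482,-0.358,0.35
python3 - <<'E'
from geo import *
a=manip.grab_frame('side')['image'][255:355,310:430]; b=manip.grab_frame('top')['image'][200:300,370:490]
cv2.imwrite('pics/turn4.png',cv2.resize(np.hstack([a,b]),(800,333),interpolation=2)[:,:,::-1])
E
```

```text
10.05 [ 0.5624 -0.0521  0.3631] q [-1.0835  0.4554  1.4609  1.7064 -0.4589  1.404  -0.3114] tilt [-0.0032  0.0008 -1.    ] go [-0.2771  0.1525  0.0131] F [-0.0429  0.9438  0.9509] 0.0 0.9989494900816684
```

View pics/turn4.png

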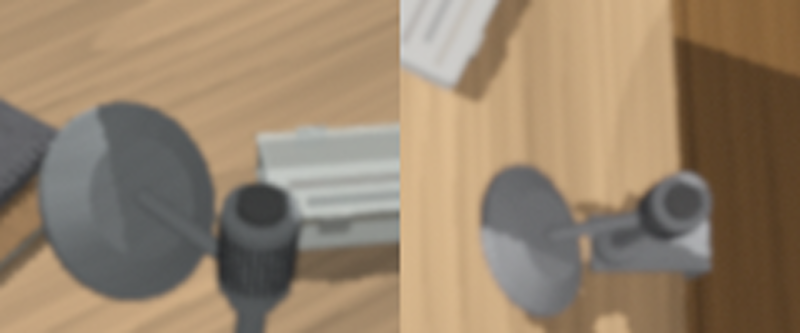

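In the left crop the button is at (263,206), the neck's end at (140,196) and the disc's middle at (127,201). In the right crop they are at (684,203), (550,237) and (531,240).

```bash
python3 - <<'E'
from geo import *
S,T=cam(manip.grab_frame('side')),cam(manip.grab_frame('top'))
s=lambda x,y:(310+x*.3,255+y*.3); t=lambda x,y:(370+(x-400)*.3,200+y*.3)
b,g=tri(ray(S,s(263,205)),ray(T,t(684,203))); print('button',b,g)
nb=np.array([.421,-.0287])
for p,q in(((140,196),(550,237)),((127,201),(531,240))):
    n,g=tri(ray(S,s(*p)),ray(T,t(*q))); d=(n-b)[:2]; e=nb-b[:2]; L=np.linalg.norm(d); d/=L
    print(n,g,L,'along',d@e,'nb lateral',d[0]*e[1]-d[1]*e[0])
E
```

```text
button [ 0.48263487 -0.35860074  0.25646251] 0.004022767397975716
[ 0.46513362 -0.27022501  0.19542223] 0.0022285505359682534 0.0900919710712548 along 0.33558934324829154 nb lateral -0.0036257282170813823
[ 0.46460313 -0.25803217  0.18062799] 0.00194505969835165 0.10217231013945983 along 0.3356000202015559 nb lateral 0.002445331805521367
```

The aim is within about 4 mm. Next I shut the fingers and go above the button.

To row units: 0.1525 m is 3.05, -0.277 m is -5.54.

Call:
shift_gripper(steps=[[[-0.8,0.44,0,0,0],[-1.6,0.88,0,0,0],[-2.4,1.32,0,0,0],[-3.2,1.76,0,0,0],[-4,2.2,0,0,0],[-4.8,2.64,0,0,0],[-5.54,3.05,0.2,0,0],[-5.54,3.05,0.2,0,0]]])

```text
time_s: 11.05
ee_pos: [0.4697, -0.3716, 0.3544]
eef_rot: [2.904, 1.195, -0.008]
wrist_force: [-1.4, -0.0, 0.3]
grip_width: -0.004
finger_force: 0.0
```

Call:
shift_gripper(steps=[[[0,0,0,0,0],[0,0,0,0,0],[0,0,0,0,0]]])

```text
time_s: 11.35
ee_pos: [0.4805, -0.36, 0.3548]
eef_rot: [-2.89, -1.23, -0.0]
wrist_force: [0.1, -0.1, 0.2]
grip_width: 0.004
finger_force: 0.0
```

```bash
python3 where.py 0.4822,-0.358,0.29
```

```text
11.35 [ 0.4805 -0.36    0.3548] q [-0.3729  0.4536  1.2747  1.6354 -0.4409  1.3848  0.1919] tilt [-0.0003  0.0007 -1.    ] go [ 0.0027 -0.0001  0.0648] F [ 0.0688 -0.1167  0.2057] 0.0 0.003664781311267079
```

Call:
shift_gripper(steps=[[[0.04,0,0.6,0,0],[0.04,0,1,0,0],[0.04,0,1.3,0,0],[0.04,0,1.3,0,0],[0.04,0,1.3,0,0],[0.04,0,1.3,0,0]]])

```text
time_s: 11.95
ee_pos: [0.4814, -0.3607, 0.2915]
eef_rot: [2.89, 1.226, 0.001]
wrist_force: [0.6, 0.2, 1.0]
grip_width: -0.003
finger_force: 0.0
```

```bash
python3 where.py 0.4822,-0.358,0.274
```

```text
11.95 [ 0.4814 -0.3607  0.2915] q [-0.3375  0.5028  1.2227  1.7167 -0.4937  1.2744  0.227 ] tilt [ 0.0017 -0.0015 -1.    ] go [ 0.0025 -0.0014  0.0175] F [0.6438 0.2217 0.9835] 0.0 -0.003327890538960426
```

To row units: 0.008 m is 0.16, 0.015 m is 0.3.

Call:
shift_gripper(steps=[[[0.02,-0.02,0.08,0,0],[0.02,-0.02,0.16,0,0],[0.02,-0.02,0.22,0,0],[0.02,-0.02,0.26,0,0],[0.02,-0.02,0.3,0,0],[0.02,-0.02,0.3,0,0]]])

```text
time_s: 12.55
ee_pos: [0.481, -0.3589, 0.2759]
eef_rot: [-2.892, -1.226, -0.001]
wrist_force: [-0.6, 2.0, 5.1]
grip_width: 0.001
finger_force: 2.7
```

Call:
shift_gripper(steps=[[[0,0,0.02,0,0],[0,0,0.04,0,0],[0,0,0.06,0,0],[0,0,0.06,0,0],[0,0,0.06,0,0]]])

```text
time_s: 13.05
ee_pos: [0.481, -0.359, 0.2757]
eef_rot: [-2.891, -1.226, -0.004]
wrist_force: [-4.1, 5.5, 17.0]
grip_width: 0.0
finger_force: 8.7
```

The button bottomed out at 17 N with no further travel. I let go, lift off and move aside for a final check.

To row units: -0.08 m is -1.6, -0.04 m is -0.8.

Call:
shift_gripper(steps=[[[0,0,-0.2,0,0],[0,0,-0.8,0,0],[0,0,-1.6,0,0],[0,0,-1.6,0,0]]])

```text
time_s: 13.45
ee_pos: [0.4821, -0.3617, 0.3573]
eef_rot: [2.885, 1.222, 0.006]
wrist_force: [0.7, -0.6, 0.4]
grip_width: -0.0
finger_force: 0.0
```

Call:
shift_gripper(steps=[[[0.8,-0.44,0,0,0],[1.6,-0.88,0,0,0],[2.4,-1.32,0,0,0],[3.2,-1.76,0,0,0],[4,-2.2,0,0,0],[4.8,-2.64,0,0,0],[5.54,-3.05,0,0,0],[5.54,-3.05,0,0,0]]])

```text
time_s: 14.25
ee_pos: [0.5663, -0.0439, 0.3503]
eef_rot: [-2.882, -1.246, 0.001]
wrist_force: [0.4, 1.2, 0.1]
grip_width: 0.0
finger_force: 0.0
```

```bash
python3 - <<'E'
from geo import *
a=manip.grab_frame('side')['image'][255:355,310:430]; b=manip.grab_frame('top')['image'][200:300,370:490]
cv2.imwrite('pics/turn5.png',cv2.resize(np.hstack([a,b]),(800,333),interpolation=2)[:,:,::-1])
E
```

```text
(no output)
```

View pics/turn5.png

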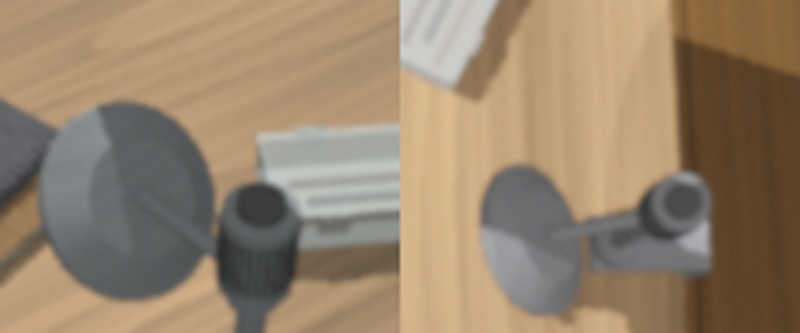

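The picture is unchanged from before the press: the shade's middle is still at (127,201) and (531,240), and the button is up. I hand the job in.

Call:
shift_gripper(steps=[[[0,0,0,0,0],[0,0,0,0,0],[0,0,0,0,0]]])

```text
time_s: 14.65
ee_pos: [0.5632, -0.0557, 0.3522]
eef_rot: [-2.894, -1.221, -0.001]
wrist_force: [-0.1, -0.7, -0.8]
grip_width: 0.007
finger_force: 0.0
```

```bash
python3 -c "
from rig import manip
print(manip.sign_off())"
```

```text
the job is handed in; nothing more can be done
None
```

I screwed the lamp head clockwise about 2.97 rad until it faced within about 4 mm of the notebooks' middle (my camera measurement), pressed the button to its stop, let go, and handed in at 14.7 s; the sign-off returned no verdict.

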